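Load the test nest and flip its keeper flag

TASK

One of the two test nests on the bench is already loaded; in the other the filter module lies short of its contact stop and the flag lies open, folded out to the left of its slideway with the hollow ring up. Using the fingertips only and picking nothing up, gently push that module along its slideway until it is right up against the stop, then flip that nest's flag all the way over its hinge and press it flat, so that its tongue drops in behind the module and the solid disc shows. Leave the loaded nest and everything else alone.

Things in the scene. Friction and masses are not known exactly. Their poses are not given: they have to be found in the camera images.
- nest_1: The nest to be loaded. Fixed grey base plate 90 x 150 mm, top 10 mm above the worktop (x -56 to +34, y -75 to +75 mm). Origin: on the worktop under the slideway's middle; z up, y along the slideway to the stop (away from the robot), x across it to the robot's right. Slideway: 34 mm wide, floor at z = 10 mm, rails 6 mm high. Hinge block at x -50 to -26, y -34 to +18 mm, cheeks 41 mm high.
- nest_1_stop (a point): Middle of the face of the contact stop of the nest to be loaded, 18 mm above the worktop; a module that is home touches this face.
- nest_1_hinge (a point): Middle of the hinge axis of this nest's flag, 34 mm above the worktop, at x = -38, y = -8 mm in the nest; the axis runs along the nest's y.
- flag_1 (a joint): Angle of this nest's flag (rad). 0: open, level out to the left (nest -x), hollow ring up; 3.14: flipped over, level across the slideway, solid disc up. Metal leaf, 40 g, 36 mm wide (y), 4 mm thick, reaching 46 mm from the hinge axis. The stiff hinge (0.02 N m friction) stays where it is left. The leaf can lie flat only when the module is home, and then clears it by 4 mm.
- flag_1_tab (a point): Middle of the outer face of the tongue at the flag's free end, 46 mm from the hinge axis along the leaf and 11 mm off its mid-plane. The tongue is 6 mm thick (along the leaf), 36 mm wide, and stands 18 mm off the leaf: up when open, down into the slideway when flipped over. Open, leaf and tongue overhang the base plate, 32 mm above the worktop.
- module_1_mid (a point): Centre of the loose filter module to be pushed: a white metal can on a green board, 30 mm (x) by 42 mm (y, along the slideway) by 16 mm high, 30 g, standing on the slideway floor (centre 18 mm above the worktop). Home, its centre is 21 mm from the stop face, at y = +35 mm in the nest.
- nest_2: The nest that is already loaded, same as the other; leave it alone.
- flag_2 (a joint): Angle of the flag of the loaded nest (rad), same meaning; flipped over (3.14) from the start and to stay so.
- module_2_mid (a point): Centre of the filter module in the loaded nest, home behind its flag; leave it alone.
- side_cutters: Red-handled side cutters, 123 x 48 x 13 mm, lying loose on the worktop; origin under its middle. Leave alone.
- attenuator: Coaxial attenuator, 54 x 17 x 17 mm, lying loose; origin under its middle. Leave alone.
- heatsink: Finned heatsink, 34 x 50 x 26 mm, standing loose; origin under its middle. Leave alone.
- flux_pot: Round flux tin, 46 mm across, 22 mm high, standing loose; origin under its middle. Leave alone.
- module_1: The filter module to be pushed (same thing as point module_1_mid); origin under its middle, z up, y along its 42 mm length.
Mind the look-alikes: they are no part of the job. Leave any purple look-alike of the module_1 alone.

How it is judged:
By the outcome, as a careful person would: the job done as asked, in the order asked, and still so for the second after the job is handed in, with the robot touching nothing.
It also fails if it takes over 48 s, if anything falls off the work surface, if the arm or the gripper's body presses on something with over 40 N, if the wrist force passes 120 N, or if a joint passes its speed limit or range.

ROBOT

A 6-joint arm with a two-finger parallel gripper is mounted at the origin on a cart in front of the work surface, level with it; the furniture and walls round the work are solid. World frame = base frame: x ahead of the robot, y to its left, z up, the work surface at z = 0. Lengths are in m, angles in rad, forces in N, time in s.
With the tool pointing down it reaches from about 0.375 to 0.825 m from the base axis. Payload 5.5 kg.
Tool frame: the origin (TCP) lies midway between the tips of the shut fingers; the grasp point (between the pads) lies 19 mm behind it; z points along the fingers, y is the line along which they close (so a half turn about z gives the same grasp; the last joint's range is limited). The gripper opens to 85 mm and grips with 20 to 120 N. Pads are 22 mm wide; open, the fingers measure 114 mm over their backs; the gripper's body (76 mm by 85 mm) begins 54 mm behind the grasp point. The pads swing forward as they close: fully open they stand 13 mm farther back than shut.
Start: joints at [-1.208, 0.314, -0.047, 1.21, 0, 1.571], TCP at [0.213, -0.561, 0.231] pointing down, gripper open.
Joint ranges: [-2.67, 2.67], [-0.69, 1.73], [-1.03, 1.25], [-2.08, 2.16], [-1.42, 1.45], [-3.14, 3.14]. Speed limits (rad/s): [2.39, 2.39, 3.01, 3.14, 3.14, 3.14].

INTERFACE

Orientations are given as [roll, pitch, yaw] about the fixed x, y, z axes, in that order (R = Rz(yaw) Ry(pitch) Rx(roll)).
In Python, from bench import telemetry, viewer, close_job gives the robot as it stands. The module is installed in compiled form; this text tells all that it offers.
- The arm moves only by the tool arm_command, never from a script. Its arguments are lists of equal length, an entry for each row: "offset": the shift along the tool's x, y, z in mm, a list of three; "angular": the turn, a rotation vector about the tool's x, y, z in rad, a list of three. A call has 1 to 10 rows; each row is the pose to reach, as a shift and turn from the pose commanded when the call began, along the tool's axes at that moment; what a row does not reach only later rows make up. A row lasts 1/8 s, in which the tool goes at most 62.5 mm and 10.7 degrees, less where a joint would pass 70% of its speed; a pose out of reach is approached as far as the arm can. A call with a gripper value outside its range is refused whole. "hand" is the opening, from 0 (shut) to 1 (fully open), set as the call begins (left out, the last holds). The fingers move at their own pace and stop on an object; the grip force is fixed at half the most. Time passes only in rows, so rows that repeat a pose let the fingers close. It gives the time, the measured TCP pose, the force, the opening and the grip force at its end, in the units of the state.
- telemetry.get_state(): the state, without advancing time (a new reading comes with each control period).
- viewer.get_image(name): name is "scene" or "top" or "wrist"; returns a dict with "color" (480x640x3 uint8, blue, green, red), "fx", "fy", "cx", "cy" (pixels), "extrinsics" (4x4, takes a point from world to camera coordinates). Camera axes: x right, y down, z forward; pixel columns grow to the right and rows downward; lengths in m; the calibration is good to about 2 mm. A picture is of the moment at which its call begins. There is no depth.
- close_job(): hands the job in; it is judged then, once.
The state is a dict: "time": time; "qpos": joint angles; "joint_velocities": joint speeds; "joint_efforts": joint torques, N m; "tool_pos": TCP position; "orientation": TCP orientation; "wrist_force": force on the tool from outside, world axes, zero at the start; "wrist_torque": the same for the moment, N m; "gripper_width": opening from 0.0 (shut) to 1.0 (fully open); "grasp_force": force on a finger pad.
Only numpy, scipy, OpenCV 4.12 (cv2) and the standard library are available. Lean on these libraries where they do the work, as an engineer would, in place of code of your own. Each camera call takes 0.05 s, during which the arm holds its last target. There are 200 camera calls.

## Working session

There is one attempt and no reset: what is moved stays moved. The work goes in short steps, Python scripts to look and compute and a tool call to move; the robot and the scene stay as the last step left them, time stands still between calls to the robot, and variables do not carry over. Pictures are saved under pics/ and viewed, at most 13 in all, crops included, and the job is handed in when it is done.

Besides the shell and the picture viewer there is one more tool, called after "Emit:" in YAML: its name, and indented under it one key for each argument. arm_command: Moves the arm, as the interface text tells. Its arguments: {"type":"object","properties":{"offset":{"type":"array"},"angular":{"type":"array"},"hand":{"type":"number"}},"required":["offset","angular"]}

```bash
mkdir -p pics; cat > h.py <<'E'
import numpy as np, cv2
from bench import telemetry, viewer, close_job
def snap(n,f):
    d=viewer.get_image(n); cv2.imwrite(f'pics/{f}.png',d['color']); np.savez(f'pics/{f}.npz',**{k:d[k] for k in ('color','fx','fy','cx','cy','extrinsics')}); return d
def ld(f): return np.load(f'pics/{f}.npz')
def ray(d,u,v):
    E=d['extrinsics'];R=E[:3,:3];c=-R.T@E[:3,3];return c,R.T@np.array([(u-d['cx'])/d['fx'],(v-d['cy'])/d['fy'],1.])
def onz(d,u,v,z):
    c,r=ray(d,u,v);return c+r*(z-c[2])/r[2]
def proj(d,p):
    q=d['extrinsics'][:3,:3]@np.array(p)+d['extrinsics'][:3,3];return np.array([d['fx']*q[0]/q[2]+d['cx'],d['fy']*q[1]/q[2]+d['cy']])
E
python3 - <<'E'
from h import *
for n in('top','scene'):
    d=snap(n,n+'0');print(n,d['fx'],d['extrinsics'].round(3).tolist())
s=telemetry.get_state();print(s)
E
```

```text
top 499.32386454403684 [[0.024, -1.0, 0.001, 0.365], [-0.981, -0.024, -0.191, 0.566], [0.191, 0.004, -0.982, 1.08], [0.0, 0.0, 0.0, 1.0]]
scene 598.094339238359 [[0.493, -0.87, 0.023, 0.062], [-0.366, -0.231, -0.901, 0.356], [0.789, 0.436, -0.433, 1.157], [0.0, 0.0, 0.0, 1.0]]
{'time': 0.1, 'qpos': array([-1.20798069e+00,  3.14160589e-01, -4.79529936e-02,  1.21020737e+00,
       -4.88876375e-06,  1.57082758e+00]), 'joint_velocities': array([ 0.00172409, -0.00012734,  0.00264017,  0.00049498,  0.00040756,
       -0.00065079]), 'joint_efforts': array([-7.06104893e-04, -5.40765917e+01,  3.40541625e+01,  1.11291785e-02,
        6.58041745e-05, -2.37497403e-05]), 'tool_pos': array([ 0.21276216, -0.56046423,  0.23052906]), 'orientation': array([-3.14006803e+00,  4.93640476e-06,  3.62784389e-01]), 'wrist_force': array([-0.04311448, -0.24062588,  0.38627892]), 'wrist_torque': array([ 0.03938863, -0.0111835 ,  0.0435847 ]), 'grasp_force': 0.0, 'gripper_width': 0.9975538211365145}
```

View pics/top0.png

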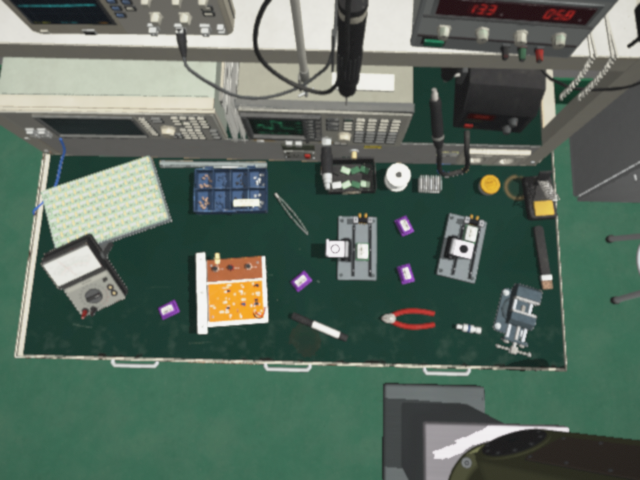

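View pics/scene0.png

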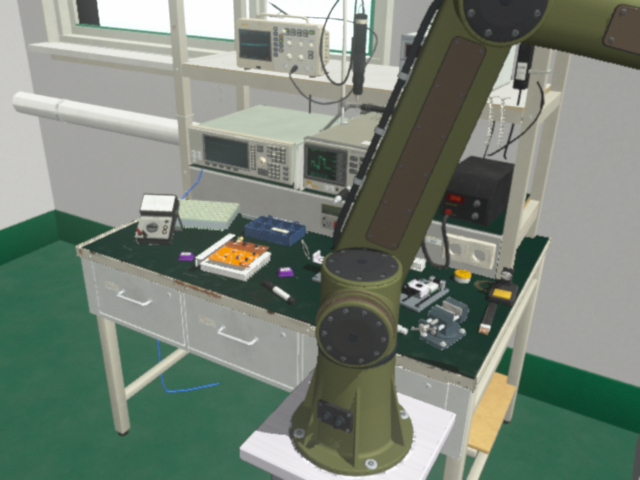

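The open nest is the left one at top-view pixel (357,248), with its ring flag at (337,249) and its white module at about (363,251). The loaded nest is at (462,247). The purple look-alikes at (404,226), (405,273), (302,281) and (168,310) are to be left alone. One close crop to check this.

```bash
python3 - <<'E'
from h import *
d=ld('top0');c=d['color'][200:295,310:430]
cv2.imwrite('pics/crop.png',cv2.resize(c,None,fx=6,fy=6,interpolation=cv2.INTER_CUBIC))
for u,v in[(337,280),(377,280),(378,217),(339,214)]:print(onz(d,u,v,.01).round(4))
E
```

```text
[0.4643 0.3604 0.01  ]
[0.4665 0.2674 0.01  ]
[0.6169 0.266  0.01  ]
[0.622 0.359 0.01 ]
```

View pics/crop.png

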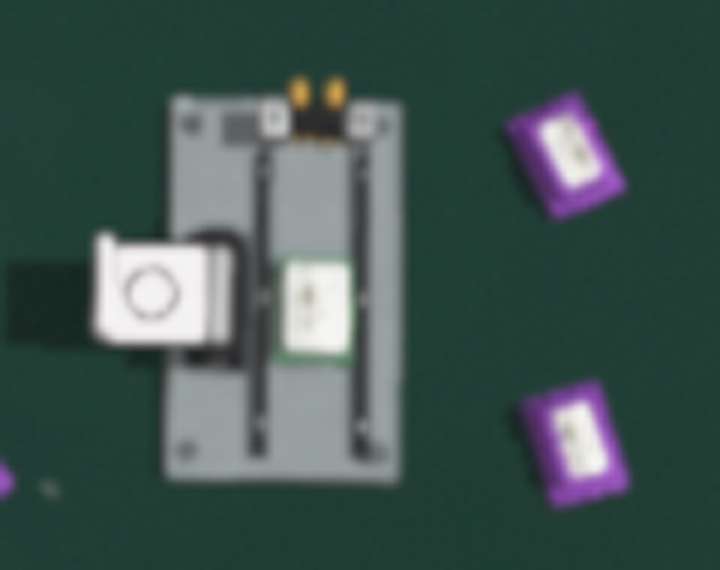

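The crop shows nest 1 with its plate corners at crop pixels (165,480), (402,482), (402,103) and (172,97). The ring is on the open leaf at (152,293). The white and green module at (316,308) is short of the stop, which is at about (318,140). The purple look-alikes are outside the nest.

```bash
python3 - <<'E'
from h import *
d=ld('top0');f=lambda u,v,z:onz(d,310+(u-2.5)/6,200+(v-2.5)/6,z)
C=np.array([f(*p,.01) for p in[(165,480),(402,482),(402,103),(172,97)]]);print(C.round(4))
ey=(C[3]+C[2]-C[0]-C[1])[:2];ex=(C[1]+C[2]-C[0]-C[3])[:2]
yaw=np.arctan2(ey[1],ey[0]);yx=np.arctan2(ex[1],ex[0])+np.pi/2;print('dir of nest y',yaw,yx,np.linalg.norm(ey)/2,np.linalg.norm(ex)/2)
Y=np.array([np.cos(yaw),np.sin(yaw)]);X=np.array([Y[1],-Y[0]])
m=C.mean(0)[:2];o=m+.011*X;print('origin',o)
L=lambda p:((p[:2]-o)@X*1000,(p[:2]-o)@Y*1000)
print('module',L(f(316,308,.026)),'stop base',L(f(318,140,.02)),'rails',L(f(258,455,.016)),L(f(360,455,.016)),L(f(363,155,.016)),'ring',L(f(152,293,.036)))
s=telemetry.get_state();from scipy.spatial.transform import Rotation as Ro
print(Ro.from_euler('xyz',s['orientation']).as_matrix().round(3))
E
```

```text
[[0.4653 0.3602 0.01  ]
 [0.4667 0.2684 0.01  ]
 [0.6175 0.2694 0.01  ]
 [0.6177 0.3607 0.01  ]]
dir of nest y 0.005028561519764867 0.006886317216159732 0.15156939036557288 0.09154017527912225
origin [0.54182424 0.30368444]
module (np.float64(0.10323523441975), np.float64(-10.323536409250607)) stop base (np.float64(0.7930187639056866), np.float64(57.507240256362074)) rails (np.float64(-21.243442681517944), np.float64(-66.570474590103)) (np.float64(18.11403659597345), np.float64(-65.80694826176897)) (np.float64(18.790571043864944), np.float64(52.70771558166866)) ring (np.float64(-63.39447675051656), np.float64(-7.3924403721062415))
[[ 0.935  0.355 -0.001]
 [ 0.355 -0.935  0.001]
 [-0.    -0.002 -1.   ]]
```

Emit:
arm_command:
  offset:
    - [384, -400, 0]
    - [384, -400, 0]
    - [384, -400, 0]
    - [384, -400, 0]
    - [384, -400, 0]
    - [384, -400, 0]
    - [384, -400, 0]
    - [384, -400, 0]
    - [384, -400, 0]
    - [384, -400, 0]
  angular:
    - [0, 0, 0.358]
    - [0, 0, 0.358]
    - [0, 0, 0.358]
    - [0, 0, 0.358]
    - [0, 0, 0.358]
    - [0, 0, 0.358]
    - [0, 0, 0.358]
    - [0, 0, 0.358]
    - [0, 0, 0.358]
    - [0, 0, 0.358]
  hand: 0

```text
time: 1.35
tool_pos: [0.4308, -0.0476, 0.231]
orientation: [-3.141, 0.0, 0.011]
wrist_force: [-0.6, -0.3, 0.0]
gripper_width: 0.002
grasp_force: 0.0
```

Emit:
arm_command:
  offset:
    - [50, -352, 80]
    - [50, -352, 80]
    - [50, -352, 80]
    - [50, -352, 80]
    - [50, -352, 80]
    - [50, -352, 80]
    - [50, -352, 80]
    - [50, -352, 80]
  angular:
    - [0, 0, 0]
    - [0, 0, 0]
    - [0, 0, 0]
    - [0, 0, 0]
    - [0, 0, 0]
    - [0, 0, 0]
    - [0, 0, 0]
    - [0, 0, 0]

```text
time: 2.35
tool_pos: [0.4892, 0.0616, 0.1609]
orientation: [-3.088, 0.002, 0.09]
wrist_force: [0.4, 0.3, -0.7]
gripper_width: 0.001
grasp_force: 0.0
```

```bash
python3 - <<'E'
from h import *
d=snap('wrist','w1');s=telemetry.get_state();print(s['tool_pos'],s['orientation'],s['wrist_force'])
for n,p in dict(stop=(.598,.304,.018),mod=(.532,.304,.026),tcp=s['tool_pos'],hinge=(.534,.342,.034),tab=(.534,.388,.045)).items():print(n,proj(d,p).round())
E
```

```text
[0.48933942 0.06172417 0.16053307] [-3.08743897e+00  2.29642232e-03  9.01501306e-02] [0.41508304 0.13732428 0.53944258]
stop [-12.  30.]
mod [ -7. 130.]
tcp [316. 311.]
hinge [-70. 123.]
tab [-153.  116.]
```

View pics/w1.png

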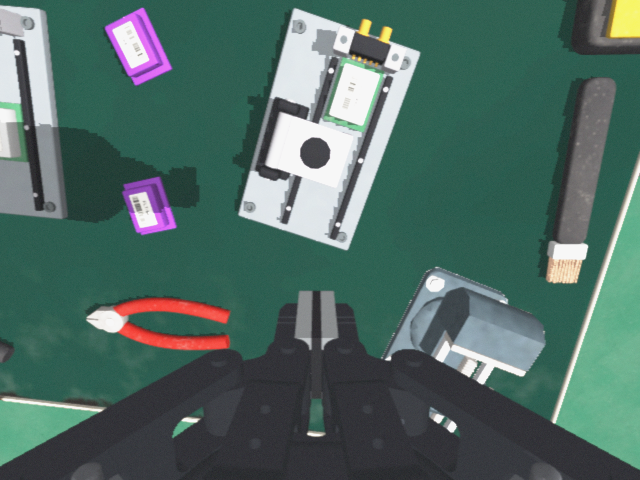

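The wrist view shows the loaded nest at (320,130) and the edge of nest 1 at left. The arm stopped short at y = 0.06 and tilted, so I'll check the joints.

```bash
python3 - <<'E'
from h import *
s=telemetry.get_state();print(s['qpos'].round(3),s['joint_velocities'].round(2))
E
```

```text
[ 0.089  0.158 -0.413  1.001  0.054  3.141] [ 0.   -0.01 -0.    0.01 -0.   -0.  ]
```

Joint 6 is at its limit, so I'll switch to yaw of about π/2, with tool y along the slideway.

Emit:
arm_command:
  offset:
    - [0, 0, 0]
    - [0, 0, 0]
    - [0, 0, 0]
    - [0, 0, 0]
    - [0, 0, 0]
    - [0, 0, 0]
    - [0, 0, 0]
    - [0, 0, 0]
    - [0, 0, 0]
    - [0, 0, 0]
  angular:
    - [0, 0, -1.57]
    - [0, 0, -1.57]
    - [0, 0, -1.57]
    - [0, 0, -1.57]
    - [0, 0, -1.57]
    - [0, 0, -1.57]
    - [0, 0, -1.57]
    - [0, 0, -1.57]
    - [0, 0, -1.57]
    - [0, 0, -1.57]

```text
time: 3.65
tool_pos: [0.4889, 0.0617, 0.1612]
orientation: [-3.14, -0.054, 1.659]
wrist_force: [0.2, -0.0, -0.4]
gripper_width: 0.002
grasp_force: 0.0
```

```bash
cat >> h.py <<'E'
from scipy.spatial.transform import Rotation as Ro
O=np.array([.542,.304]);TH=.005
def nest(x,y,z): # mm -> world m
    Y=np.array([np.cos(TH),np.sin(TH)]);X=np.array([Y[1],-Y[0]])
    return np.append(O+X*x/1e3+Y*y/1e3,z/1e3)
def plan(p,tilt=0,yaw=np.pi/2+TH):
    "moves from the present pose to nest point p (mm); tilt>0 leans the wrist to nest -x"
    s=telemetry.get_state();R=Ro.from_euler('xyz',s['orientation'])
    T=Ro.from_euler('z',TH)*Ro.from_euler('x',-tilt)*Ro.from_euler('z',-TH)*Ro.from_euler('xyz',[np.pi,0,yaw])
    print(p,tilt,'off',(R.inv().apply(nest(*p)-s['tool_pos'])*1e3).round(1),'ang',(R.inv()*T).as_rotvec().round(3))
E
python3 - <<'E'
from h import *
plan((0,-66,120))
E
```

```text
(0, -66, 120) 0 off [239.6   8.6  54.2] ang [-0.004 -0.054  0.083]
```

Emit:
arm_command:
  offset:
    - [240, 9, 54]
    - [240, 9, 54]
    - [240, 9, 54]
    - [240, 9, 54]
    - [240, 9, 54]
    - [240, 9, 54]
  angular:
    - [-0.004, -0.054, 0.083]
    - [-0.004, -0.054, 0.083]
    - [-0.004, -0.054, 0.083]
    - [-0.004, -0.054, 0.083]
    - [-0.004, -0.054, 0.083]
    - [-0.004, -0.054, 0.083]

```text
time: 4.4
tool_pos: [0.4758, 0.3037, 0.1199]
orientation: [-3.141, 0.001, 1.577]
wrist_force: [-0.0, 0.4, -0.3]
gripper_width: 0.002
grasp_force: 0.0
```

```bash
python3 - <<'E'
from h import *
d=snap('wrist','w2');s=telemetry.get_state();print(s['tool_pos'],s['orientation'],s['wrist_force'],s['qpos'].round(2),d['fx'])
for n,p in dict(stop=(0,56,18),mod=(0,-10,26),hinge=(-38,-8,34),tab=(-84,-8,45)).items():print(n,proj(d,nest(*p)).round())
print('tcp',proj(d,s['tool_pos']).round())
plan((0,-60,19))
E
```

```text
[0.47601362 0.30315443 0.12011177] [-3.14082923e+00  7.03283514e-04  1.57589623e+00] [1.08005976 0.15089347 0.25848499] [ 0.57  0.32 -0.31  0.95 -0.    2.13] 395.00705616791976
stop [504. 237.]
mod [404. 240.]
hinge [415. 183.]
tab [427.  98.]
tcp [315. 313.]
(0, -60, 19) 0 off [  0.6   6.1 101.1] ang [-0.001  0.001  0.   ]
```

View pics/w2.png

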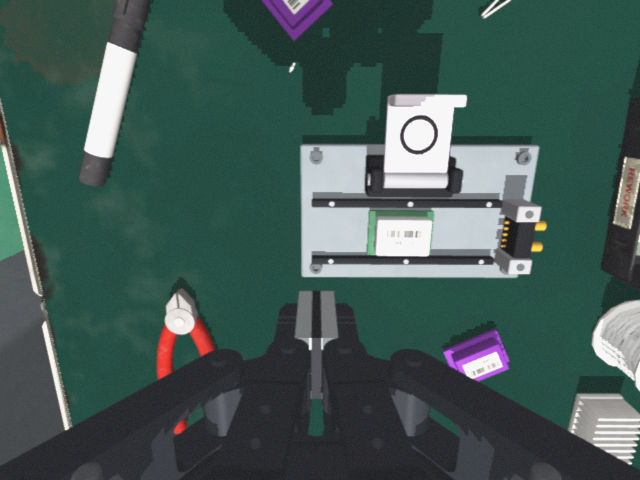

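The wrist view shows the module at (404,235), the stop face at (500,237), the tongue at (427,100) and the hinge at (415,181), all close to prediction. The fingertips are at (316,310), about 42 px wide.

```bash
python3 - <<'E'
from h import *
d=ld('w2')
def L(u,v,z):
    p=onz(d,u,v,z/1e3);q=p[:2]-O;Y=np.array([np.cos(TH),np.sin(TH)]);return round(q@[Y[1],-Y[0]]*1e3,1),round(q@Y*1e3,1)
print('plate',[L(u,v,10) for u,v in((302,145),(302,276),(538,147),(515,277))])
print('rails',L(400,203,16),L(400,260,16),'stopface',L(502,237,20),'module top',L(369,233,26),L(434,235,26),'fingers',L(295,300,120),L(337,300,120))
print('cam',-d['extrinsics'][:3,:3].T@d['extrinsics'][:3,3])
E
```

```text
plate [(np.float64(-57.4), np.float64(-74.6)), (np.float64(31.1), np.float64(-75.3)), (np.float64(-56.6), np.float64(73.1)), (np.float64(31.5), np.float64(72.1))]
rails (np.float64(-21.9), np.float64(-12.2)) (np.float64(16.9), np.float64(-9.7)) stopface (np.float64(-0.6), np.float64(54.0)) module top (np.float64(-4.9), np.float64(-32.5)) (np.float64(-3.7), np.float64(8.3)) fingers (np.float64(-5.1), np.float64(-74.1)) (np.float64(-5.1), np.float64(-57.3))
cam [0.47584226 0.37959696 0.26290371]
```

```bash
sed -i 's/O=np.array(\[.542,.304\])/O=np.array([.541,.306])/' h.py; python3 - <<'E'
from h import *
plan((-1,-58,18))
E
```

```text
(-1, -58, 18) 0 off [  3.6   7.1 102.1] ang [-0.001  0.001  0.   ]
```

Descend, then move forward to just short of contact.

Emit:
arm_command:
  offset:
    - [4, 7, 50]
    - [4, 7, 90]
    - [4, 7, 102]
    - [4, 7, 102]
    - [4, 17, 102]
    - [4, 17, 102]
  angular:
    - [0, 0, 0]
    - [0, 0, 0]
    - [0, 0, 0]
    - [0, 0, 0]
    - [0, 0, 0]
    - [0, 0, 0]

```text
time: 5.2
tool_pos: [0.4954, 0.3091, 0.0199]
orientation: [3.139, -0.002, 1.576]
wrist_force: [0.5, -0.1, 1.1]
gripper_width: 0.0
grasp_force: 0.0
```

Emit:
arm_command:
  offset:
    - [0, 4, 0]
    - [0, 8, 0]
    - [0, 12, 0]
    - [0, 16, 0]
    - [0, 21, 0]
    - [0, 26, 0]
    - [0, 31, 0]
    - [0, 36, 0]
    - [0, 41, 0]
    - [0, 44, 0]
  angular:
    - [0, 0, 0]
    - [0, 0, 0]
    - [0, 0, 0]
    - [0, 0, 0]
    - [0, 0, 0]
    - [0, 0, 0]
    - [0, 0, 0]
    - [0, 0, 0]
    - [0, 0, 0]
    - [0, 0, 0]

```text
time: 6.45
tool_pos: [0.5372, 0.3086, 0.0182]
orientation: [-3.141, -0.0, 1.577]
wrist_force: [-3.2, -0.2, 4.9]
gripper_width: 0.001
grasp_force: 2.7
```

Emit:
arm_command:
  offset:
    - [0, 1, 0]
    - [0, 2, 0]
    - [0, 3, 0]
    - [0, 3, 0]
  angular:
    - [0, 0, 0]
    - [0, 0, 0]
    - [0, 0, 0]
    - [0, 0, 0]

```text
time: 6.95
tool_pos: [0.54, 0.3086, 0.0182]
orientation: [-3.141, -0.0, 1.577]
wrist_force: [-1.9, 0.4, 4.1]
gripper_width: -0.001
grasp_force: 1.9
```

```bash
python3 - <<'E'
from h import *
d=snap('wrist','w3');s=telemetry.get_state();print(s['tool_pos'],s['wrist_force'])
for n,p in dict(stop=(0,56,18),rear=(0,14,26)).items():print(n,proj(d,nest(*p)).round())
E
```

```text
[0.54005415 0.30861736 0.01812718] [-2.88969687 -0.12751583  3.92807177]
stop [455. 317.]
rear [353. 327.]
```

View pics/w3.png

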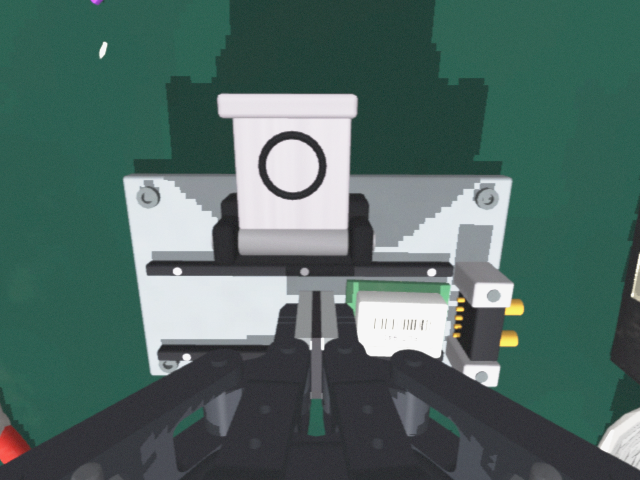

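The module edge is at (448,315) and the stop face at (457,318), so about 3 to 5 mm remain. I'll creep on until the force rises.

Emit:
arm_command:
  offset:
    - [0, 1, 0]
    - [0, 2, 0]
    - [0, 3, 0]
    - [0, 3, 0]
  angular:
    - [0, 0, 0]
    - [0, 0, 0]
    - [0, 0, 0]
    - [0, 0, 0]

```text
time: 7.5
tool_pos: [0.5424, 0.3085, 0.018]
orientation: [-3.14, -0.0, 1.577]
wrist_force: [-5.0, -0.8, 6.3]
gripper_width: 0.001
grasp_force: 3.6
```

Emit:
arm_command:
  offset:
    - [0, 1, 0]
    - [0, 1, 0]
    - [0, 1, 0]
  angular:
    - [0, 0, 0]
    - [0, 0, 0]
    - [0, 0, 0]

```text
time: 7.88
tool_pos: [0.5425, 0.3085, 0.018]
orientation: [-3.138, -0.0, 1.578]
wrist_force: [-7.3, 0.8, 9.0]
gripper_width: -0.002
grasp_force: 5.0
```

```bash
python3 - <<'E'
from h import *
d=snap('wrist','w4')
c=d['color'][240:400,280:540];cv2.imwrite('pics/w4c.png',cv2.resize(c,None,fx=3,fy=3,interpolation=cv2.INTER_CUBIC))
E
```

```text
(no output)
```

View pics/w4c.png

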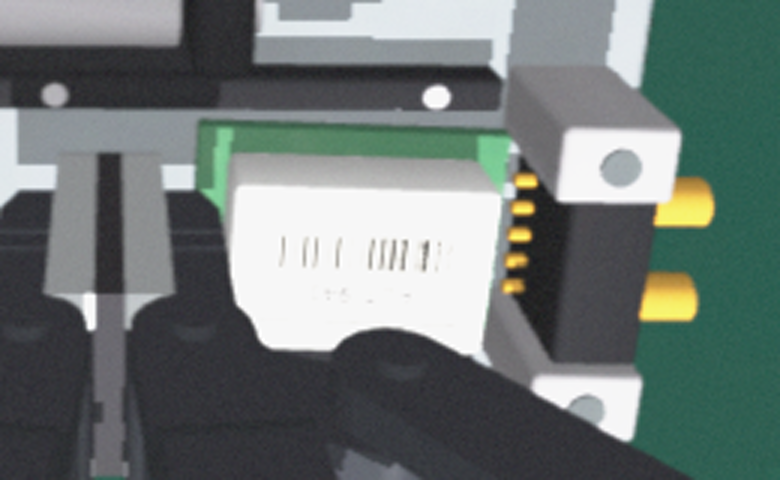

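Emit:
arm_command:
  offset:
    - [0, 0, -1]
    - [0, 1, -1]
    - [0, 2, -1]
    - [0, 2, -1]
  angular:
    - [0, 0, 0]
    - [0, 0, 0]
    - [0, 0, 0]
    - [0, 0, 0]

```text
time: 8.43
tool_pos: [0.5429, 0.3078, 0.0181]
orientation: [-3.135, 0.001, 1.578]
wrist_force: [-11.2, -1.1, 7.0]
gripper_width: 0.001
grasp_force: 6.1
```

The force rises with no further motion, so the module is home. Back off and rise.

Emit:
arm_command:
  offset:
    - [0, -6, 0]
    - [0, -12, -2]
    - [0, -14, -60]
    - [0, -14, -120]
    - [0, -14, -120]
  angular:
    - [0, 0, 0]
    - [0, 0, 0]
    - [0, 0, 0]
    - [0, 0, 0]
    - [0, 0, 0]

```text
time: 9.05
tool_pos: [0.536, 0.3106, 0.145]
orientation: [3.132, -0.005, 1.577]
wrist_force: [-0.3, -0.1, -0.8]
gripper_width: -0.008
grasp_force: 0.0
```

```bash
python3 - <<'E'
from h import *
d=snap('wrist','w5');s=telemetry.get_state();print(s['tool_pos'],s['orientation'])
for n,p in dict(stop=(0,56,18),rear=(0,14,26),tab=(-84,-8,45)).items():print(n,proj(d,nest(*p)).round())
plan((-120,-8,100),.6)
plan((-110,-8,14),.6)
E
```

```text
[0.53429473 0.30957611 0.1420026 ] [ 3.13631636e+00 -2.84000098e-03  1.57705430e+00]
stop [399. 233.]
rear [341. 236.]
tab [309. 109.]
(-120, -8, 100) 0.6 off [116.3  -1.4  42.3] ang [ 0.005 -0.603 -0.   ]
(-110, -8, 14) 0.6 off [106.   -1.9 128.3] ang [ 0.005 -0.603 -0.   ]
```

View pics/w5.png

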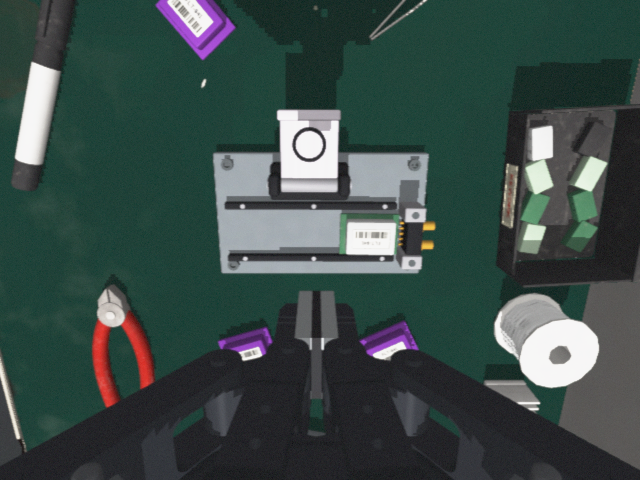

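The module spans columns 341 to 400 and meets the stop face at 399, so it is home. Next I'll tilt, move to the left of the flag and descend.

Emit:
arm_command:
  offset:
    - [40, -2, 0]
    - [80, -2, 10]
    - [116, -2, 30]
    - [116, -2, 42]
    - [116, -2, 42]
    - [112, -2, 85]
    - [106, -2, 120]
    - [106, -2, 128]
    - [106, -2, 128]
  angular:
    - [0, -0.15, 0]
    - [0, -0.3, 0]
    - [0.005, -0.45, 0]
    - [0.005, -0.603, 0]
    - [0.005, -0.603, 0]
    - [0.005, -0.603, 0]
    - [0.005, -0.603, 0]
    - [0.005, -0.603, 0]
    - [0.005, -0.603, 0]

```text
time: 10.22
tool_pos: [0.5301, 0.4141, 0.0132]
orientation: [-3.137, 0.601, 1.577]
wrist_force: [0.9, -0.4, 0.1]
gripper_width: -0.004
grasp_force: 0.0
```

```bash
python3 - <<'E'
from h import *
s=telemetry.get_state();print(s['tool_pos'],s['orientation'],s['wrist_force'],s['qpos'].round(2))
for p in[(-92,14),(-85,14),(-82,24),(-79,40),(-75,53),(-71,64),(-66,67),(-58,70),(-49,70),(-42,69),(-35,66),(-29,62),(-24,58),(-17,50)]:plan((p[0],-8,p[1]),.6)
E
```

```text
[0.53010984 0.41407498 0.01319221] [-3.13711213  0.60090234  1.57709443] [ 0.88663479 -0.41234418  0.07424094] [ 0.85  1.01  0.49  1.52 -0.38  2.51]
(-92, -8, 14) 0.6 off [-13.8   2.4   8.4] ang [-0.004  0.001  0.001]
(-85, -8, 14) 0.6 off [-19.5   2.4  12.4] ang [-0.004  0.001  0.001]
(-82, -8, 24) 0.6 off [-27.7   2.3   5.8] ang [-0.004  0.001  0.001]
(-79, -8, 40) 0.6 off [-39.2   2.3  -5.7] ang [-0.004  0.001  0.001]
(-75, -8, 53) 0.6 off [-49.8   2.2 -14.1] ang [-0.004  0.001  0.001]
(-71, -8, 64) 0.6 off [-59.4   2.2 -20.9] ang [-0.004  0.001  0.001]
(-66, -8, 67) 0.6 off [-65.2   2.2 -20.6] ang [-0.004  0.001  0.001]
(-58, -8, 70) 0.6 off [-73.5   2.2 -18.5] ang [-0.004  0.001  0.001]
(-49, -8, 70) 0.6 off [-80.9   2.2 -13.4] ang [-0.004  0.001  0.001]
(-42, -8, 69) 0.6 off [-86.1   2.2  -8.7] ang [-0.004  0.001  0.001]
(-35, -8, 66) 0.6 off [-90.2   2.2  -2.2] ang [-0.004  0.001  0.001]
(-29, -8, 62) 0.6 off [-92.9   2.3   4.5] ang [-0.004  0.001  0.001]
(-24, -8, 58) 0.6 off [-94.7   2.3  10.6] ang [-0.004  0.001  0.001]
(-17, -8, 50) 0.6 off [-96.    2.3  21.2] ang [-0.004  0.001  0.001]
```

Emit:
arm_command:
  offset:
    - [-14, 2, 8]
    - [-20, 2, 12]
    - [-24, 2, 9]
    - [-28, 2, 6]
    - [-34, 2, 0]
    - [-40, 2, -6]
    - [-50, 2, -14]
    - [-60, 2, -21]
    - [-65, 2, -21]
    - [-65, 2, -21]
  angular:
    - [0, 0, 0]
    - [0, 0, 0]
    - [0, 0, 0]
    - [0, 0, 0]
    - [0, 0, 0]
    - [0, 0, 0]
    - [0, 0, 0]
    - [0, 0, 0]
    - [0, 0, 0]
    - [0, 0, 0]

```text
time: 11.48
tool_pos: [0.532, 0.3726, 0.0658]
orientation: [-3.136, 0.603, 1.579]
wrist_force: [-0.1, -0.5, -0.4]
gripper_width: 0.001
grasp_force: 0.0
```

```bash
python3 - <<'E'
from h import *
d=snap('wrist','w6');s=telemetry.get_state();print(s['tool_pos'],s['wrist_force'])
E
```

```text
[0.53184972 0.37254101 0.06527272] [ 0.41840081 -0.59112081 -0.52451759]
```

View pics/w6.png

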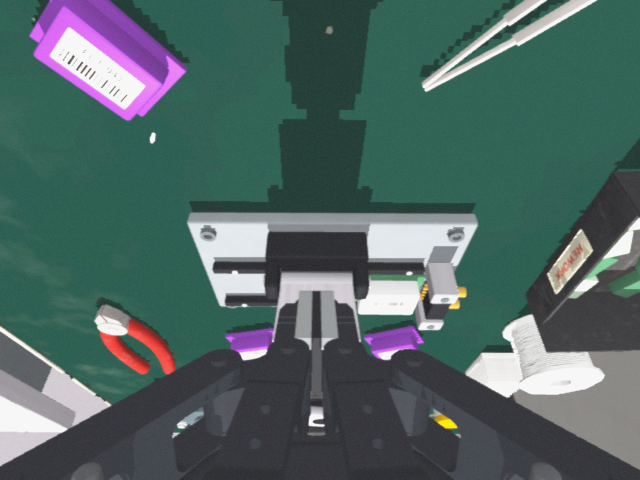

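The leaf is raised, with its underside visible at (316,290) behind the tips. I'll continue the arc over the top.

Emit:
arm_command:
  offset:
    - [-4, 0, 1]
    - [-8, 0, 2]
    - [-12, 0, 5]
    - [-16, 0, 8]
    - [-21, 0, 12]
    - [-25, 0, 19]
    - [-28, 0, 26]
    - [-30, 0, 32]
    - [-31, 0, 42]
    - [-31, 0, 42]
  angular:
    - [0, 0, 0]
    - [0, 0, 0]
    - [0, 0, 0]
    - [0, 0, 0]
    - [0, 0, 0]
    - [0, 0, 0]
    - [0, 0, 0]
    - [0, 0, 0]
    - [0, 0, 0]
    - [0, 0, 0]

```text
time: 12.78
tool_pos: [0.5315, 0.3226, 0.0473]
orientation: [-3.134, 0.604, 1.58]
wrist_force: [-0.3, 0.5, -0.5]
gripper_width: -0.003
grasp_force: 0.0
```

```bash
python3 - <<'E'
from h import *
d=snap('wrist','w7');s=telemetry.get_state();print(s['tool_pos'],s['wrist_force'])
plan((-25,-8,75),.6);plan((-8,-8,75),0);plan((-8,-8,38),0)
E
```

```text
[0.53165282 0.32298275 0.0476654 ] [-1.12373828 -0.49579745  0.36846474]
(-25, -8, 75) 0.6 off [ -9.    1.1 -27. ] ang [-0.005  0.004  0.003]
(-8, -8, 75) 0 off [-23.    1.1 -17.4] ang [-0.006  0.604  0.001]
(-8, -8, 38) 0 off [-2.   1.3 13.1] ang [-0.006  0.604  0.001]
```

View pics/w7.png

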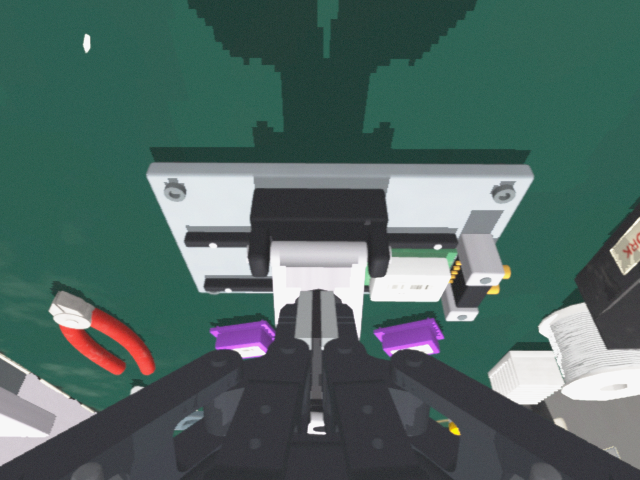

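The flag is past vertical, with the leaf leaning over the slideway at (318,285). I'll lift off, bring the tool upright and press down. The module stays at the stop at (455,280).

Emit:
arm_command:
  offset:
    - [-3, 1, -22]
    - [-9, 1, -27]
    - [-23, 1, -20]
    - [-23, 1, -17]
    - [-23, 1, -17]
    - [-16, 1, -7]
    - [-9, 1, 3]
    - [-2, 1, 13]
    - [-2, 1, 13]
  angular:
    - [0, 0, 0]
    - [0, 0.15, 0]
    - [0, 0.3, 0]
    - [-0.005, 0.45, 0]
    - [-0.006, 0.604, 0]
    - [-0.006, 0.604, 0]
    - [-0.006, 0.604, 0]
    - [-0.006, 0.604, 0]
    - [-0.006, 0.604, 0]

```text
time: 13.95
tool_pos: [0.5324, 0.3154, 0.0368]
orientation: [-3.14, 0.001, 1.579]
wrist_force: [-0.6, -1.0, -0.1]
gripper_width: 0.002
grasp_force: 0.0
```

Emit:
arm_command:
  offset:
    - [0, 0, 1]
    - [0, 0, 2]
    - [0, 0, 3]
    - [0, 0, 3]
  angular:
    - [0, 0, 0]
    - [0, 0, 0]
    - [0, 0, 0]
    - [0, 0, 0]

```text
time: 14.45
tool_pos: [0.5327, 0.3149, 0.036]
orientation: [3.141, -0.002, 1.578]
wrist_force: [-2.1, 0.6, 5.1]
gripper_width: 0.002
grasp_force: 2.2
```

Emit:
arm_command:
  offset:
    - [0, 0, 1]
    - [0, 0, 2]
    - [0, 0, 3]
    - [0, 0, 3]
  angular:
    - [0, 0, 0]
    - [0, 0, 0]
    - [0, 0, 0]
    - [0, 0, 0]

```text
time: 14.95
tool_pos: [0.5329, 0.3149, 0.0356]
orientation: [3.14, -0.002, 1.578]
wrist_force: [-8.6, -1.9, 24.3]
gripper_width: -0.0
grasp_force: 12.1
```

Emit:
arm_command:
  offset:
    - [0, 0, -6]
    - [0, 0, -30]
    - [0, 0, -80]
    - [0, -60, -120]
    - [0, -110, -120]
    - [0, -110, -120]
    - [0, -110, -120]
  angular:
    - [0, 0, 0]
    - [0, 0, 0]
    - [0, 0, 0]
    - [0, 0, 0]
    - [0, 0, 0]
    - [0, 0, 0]
    - [0, 0, 0]

```text
time: 15.82
tool_pos: [0.4235, 0.3139, 0.1527]
orientation: [3.14, -0.001, 1.578]
wrist_force: [0.5, 0.0, 0.8]
gripper_width: -0.001
grasp_force: 0.0
```

```bash
python3 - <<'E'
from h import *
d=snap('wrist','w8');e=snap('top','top8')
for n,p in dict(stop=(0,56,18),modrear=(0,14,26),leafend_flat=(8,-8,36),leaf10=(7,-8,44)).items():print(n,proj(d,nest(*p)).round())
a=d['color'][60:360,240:640];b=e['color'][200:295,320:400]
o=np.zeros((450,800,3),np.uint8);o[:]=cv2.resize(a,None,fx=2,fy=2)[:450];cv2.imwrite('pics/w8c.png',o)
print(telemetry.get_state()['tool_pos'],telemetry.get_state()['wrist_force'])
E
```

```text
stop [550. 235.]
modrear [498. 238.]
leafend_flat [472. 253.]
leaf10 [476. 256.]
[0.42402477 0.31379572 0.15234008] [-0.02513905 -0.03136024 -0.40217579]
```

View pics/w8c.png

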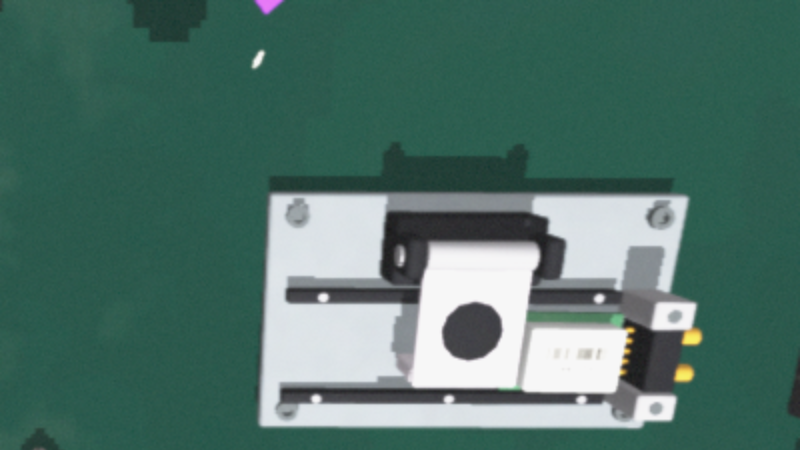

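The flag lies flat with the solid disc up at crop pixel (472,331), and the module meets the stop at (622,350). The robot is clear, so I'll hand in.

```bash
python3 -c "
from bench import close_job
print(close_job())"
```

```text
the job is handed in; nothing more can be done
None
```

The module was pushed home against its stop and the flag was flipped over and pressed flat with the solid disc up; the job was handed in about 16 s into the 48 s limit, with the gripper clear of everything and the loaded nest never touched.

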